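# Lock the hold-down clamp of a control-unit programming fixture

### The arm

A 7-joint arm with a two-finger parallel gripper is mounted at the origin on the work surface. World frame = base frame: x ahead of the robot, y to its left, z up, the work surface at z = 0. Lengths are in m, angles in rad, forces in N, time in s.
With the tool pointing down it reaches from about 0.35 to 0.9 m from the base axis. Payload 19.9 kg.
Tool frame: the origin (TCP) lies between the finger pads; the fingertips stand 19 mm ahead of it and the grasp point (between the pads) is the TCP; z points along the fingers, y is the direction in which the jaws open and shut (so a half turn about z gives the same grasp; the last joint's range is limited). The gripper opens to 94 mm and grips with 3 to 60 N. Pads are 16 mm wide; open, the fingers measure 119 mm over their backs; the gripper's body (75 mm by 177 mm) begins 78 mm behind the grasp point.
Start: joints at [1.079, 0.417, -0.01, 1.614, 0.005, 1.111, -0.053], TCP at [0.272, -0.563, 0.224] pointing down, gripper open.
Joint ranges: [-2.81, 2.81], [-0.39, 2.02], [-1.27, 1.25], [0.06, 2.57], [-1.19, 4.33], [0.19, 2], [-2.82, 2.82]. Speed limits (rad/s): [1.89, 1.89, 2.39, 2.39, 3.01, 3.01, 3.01].

### API

Orientations are given as a 3x3 rotation matrix whose columns are the frame's x, y, z axes.
In Python, from rig import robot gives the robot as it stands. Calls block until the motion is done:
- robot.move_ptp(position, orientation): joint-space move of the TCP to a pose.
- robot.move_linear(position, velocity=0.15, frame=None, threshold=None): straight line of the TCP; frame=None keeps the orientation; velocity is the mean speed in m/s. With threshold (N) it stops when the force on the tool has changed by that much, and returns True; else False.
- robot.goto_joints(angles): joint-space move.
- robot.gripper_to(opening): finger opening in m; the grip force is fixed at half the most; returns when the fingers have stopped.
- robot.pause(seconds).
- robot.ik(position, orientation): joint angles nearest the present ones, or None.
- robot.get_state(): the state.
- robot.grab_frame(name): name is "scene" or "top" or "wrist"; returns the picture (400x640x3 uint8, red, green, blue); there is no depth.
- robot.camera_info(name): a dict with "fx", "fy", "cx", "cy" (pixels), "rvec" (rotation vector, rad) and "tvec" (3), from world to camera coordinates, as OpenCV has them. Camera axes: x right, y down, z forward; pixel columns grow to the right and rows downward; lengths in m; the calibration is good to about 2 mm. A picture is of the moment at which its call begins: read the wrist's pose just before it. camera_info takes no time and is no camera call; for the wrist camera it gives the pose at the moment of the call.
A pose or a line that the arm cannot do raises robot.PlanningError and nothing moves.
- robot.sign_off(): hands the job in, once; it reports no verdict.
The state is a dict: "time": time; "qpos": joint angles; "joint_vel": joint speeds; "effort": joint torques, N m; "ee_pos": TCP position; "tool_rot": TCP orientation; "force": force on the tool from outside, world axes, zero at the start; "moment": the same for the moment, N m; "opening": finger opening in m.
Only numpy, scipy, OpenCV 4.12 (cv2) and the standard library are available. Lean on these libraries where they do the work, as an engineer would, in place of code of your own. Each camera call takes 0.05 s, during which the arm holds its last target. There are 200 camera calls.

### The job

Lock the engine control unit down in its programming fixture: with the fingers shut, push the clamp's tall black knob along the L-shaped slot to the corner, then sideways along the short leg to its very end, so that the clamp's steel tongue lies over the unit's ear. Only push the knob from outside, never grip it; do not touch the control unit, leave the loose things on the bench where they are, and finish with the hand clear.

Things in the scene. Friction and masses are not known exactly. Their poses are not given: they have to be found in the camera images.
- fixture: fixed aluminium base plate, 200 x 350 x 12 mm, lying on the bench, yaw within 25 degrees. Origin: below the corner of the L-shaped slot (where its legs' centre lines meet), at bench height. x runs along the long leg towards the corner, y along the short leg, away from the corner and towards the control unit; z is up. The plate covers x = -110 to 90, y = -90 to 260 mm
- slot_corner (a point): corner of the L slot, on its centre lines, at the top of the grey gate plate (z = 22 mm). The plate covers x = -85 to 30, y = -30 to 63 mm of the fixture. The slot is 18 mm wide; knob positions: long leg from x = -60 mm to 0 (stop at +3), short leg from y = 0 to its end at y = 39 mm. Axes as the fixture's
- probe_bar (a point): middle of the probe frame's bar, on two aluminium posts over the control unit's far side; frame and probe board fill x = 20 to 90, y = 107 to 243 mm of the fixture, up to z = 163 mm
- knob (a point): middle of the clamp's black upright round knob, 26 mm in diameter and 40 mm tall (z = 38 to 78 mm above the bench; this point is at 58 mm). Under it a 12 mm steel stem runs in the slot with 3 mm play to each side, so it must be within 3 mm of the corner's centre line to turn into the short leg
- clamp: the whole clamp: knob, and under it the steel tongue, a flat bar 24 mm wide (x) and 60 mm long, from y = -12 to +48 mm of the knob's axis, z = 28 to 35 mm. Origin on the knob's axis at bench height; axes as the fixture's. It slides only in x and y of the fixture: it can neither turn, tip nor be lifted, and stays where it is left. Sliding takes about 1 to 3 N
- clamp_along (a joint): m; travel of the knob along the fixture's x axis: 0 at the start of the long leg, 0.060 on the corner's centre line, stop at 0.063. Starts between 0 and 0.025
- clamp_across (a joint): m; travel of the knob along the fixture's y axis: 0 in the long leg, stop at 0.039 at the end of the short leg
- ecu: engine control unit in an open aluminium tray with a green board on top and black connectors on its -x side, fixed to the plate. Origin and axes are the fixture's. It covers x = -85 to 68 and y = 86 to 231 mm, up to z = 45 mm; its ear towards the clamp covers x = -15 to 15, y = 64 to 86 mm, top at z = 26 mm
- thumbscrew: loose spare thumbscrew, black head 22 mm in diameter and 13 mm tall with an 8 mm steel stud pointing up, 35 mm tall in all, standing on the base plate beyond the knob; origin under its middle
- plug: loose grey plug housing, 26 x 44 x 30 mm, on the bench right beside the base plate's -y edge; origin under its middle
- adapter: loose black power adapter, 85 x 55 x 45 mm, on the bench on the fixture's -y side; origin under its middle
- torch: black torch standing on its head, up to 52 mm in diameter, 160 mm tall, far left on the bench; origin under its middle
- driver: screwdriver lying on the bench to the left; origin under its middle, handle towards its own -x
- spool: steel-coloured solder spool standing on its flange, 60 mm in diameter, 42 mm tall, left on the bench; origin under its middle
- screwjar: small glass jar, 48 mm in diameter, 55 mm tall, near right on the bench; origin under its middle

How it is judged:
By the outcome, as a careful person would: the job done as asked, in the order asked, and still so for the second after the job is handed in, with the robot touching nothing.
It also fails if it takes over 40 s, if anything falls off the work surface, if the arm or the gripper's body presses on something with over 40 N, if the wrist force passes 120 N, or if a joint passes its speed limit or range.

## Working session

There is one attempt and no reset: what is moved stays moved. The work goes in short steps, each a Python script; the robot and the scene stay as the last script left them, time stands still between calls to the robot, and variables do not carry over. Pictures are saved under pics/ and viewed, about 8 in all and at most 12, crops included, and the job is handed in when it is done.

```bash
mkdir -p pics; ls; python3 - <<'E'
from rig import robot
import cv2
for n in("top","scene"):
    im=robot.grab_frame(n); cv2.imwrite(f"pics/{n}0.png",im[:,:,::-1]); print(n,robot.camera_info(n))
print(robot.get_state())
E
```

```text
pics
top {'fx': 494.6914091279171, 'fy': 494.6914091279171, 'cx': 318.842827528436, 'cy': 201.13373385266544, 'rvec': array([ 2.16654683, -2.11556701,  0.16247873]), 'tvec': array([0.04918208, 0.55706915, 1.52711212])}
scene {'fx': 417.6004714024306, 'fy': 417.6004714024306, 'cx': 323.9032849822953, 'cy': 206.58242436784488, 'rvec': array([ 2.23560486,  1.24282742, -0.39501527]), 'tvec': array([-0.32415609, -0.2840414 ,  1.3980079 ])}
{'time': 0.1, 'qpos': array([ 1.07949633,  0.41789475, -0.01032587,  1.61411746,  0.00470088,
        1.11070824, -0.05298204]), 'joint_vel': array([ 5.98427213e-04, -1.66234538e-03, -8.67698720e-04, -5.54577838e-04,
       -1.24046043e-03, -8.74396110e-04,  4.61335311e-05]), 'effort': array([ 3.67690038e-03, -8.52572536e+01,  6.41522314e-01, -4.26696074e+01,
       -4.88090480e-02,  1.63005595e-02, -7.51959101e-05]), 'ee_pos': array([ 0.27160268, -0.56253945,  0.22389846]), 'tool_rot': array([[ 9.00513511e-01,  4.34827685e-01, -5.48665075e-04],
       [ 4.34828025e-01, -9.00513005e-01,  9.57810567e-04],
       [-7.75974831e-05, -1.10109631e-03, -9.99999391e-01]]), 'force': array([ 0.24507666,  0.33582841, -0.07183956]), 'moment': array([ 0.00701371,  0.02118545, -0.05249734]), 'opening': 0.09392193960788192}
```

View pics/top0.png

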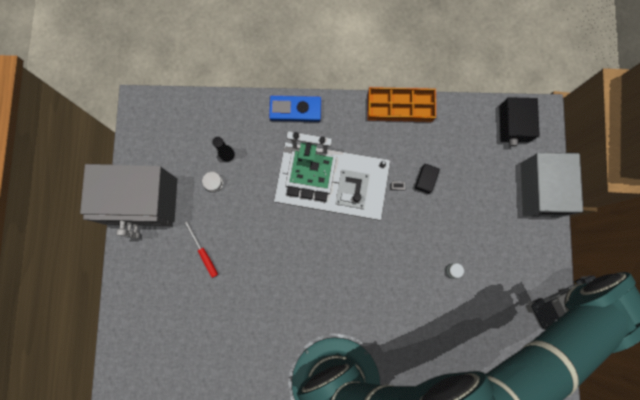

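View pics/scene0.png

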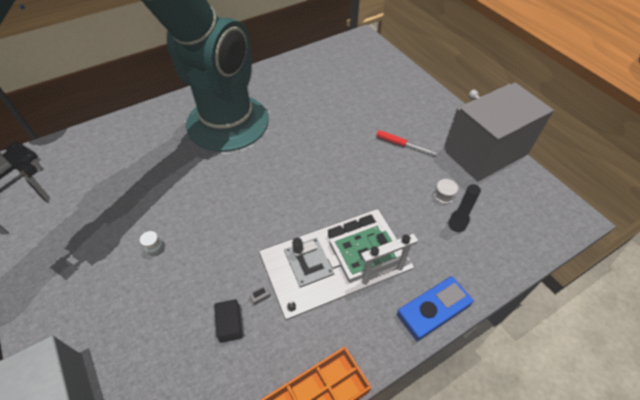

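```bash
cat > h.py <<'E'
import numpy as np, cv2
from rig import robot
from scipy.optimize import least_squares
def proj(ci,P):
    K=np.array([[ci["fx"],0,ci["cx"]],[0,ci["fy"],ci["cy"]],[0,0,1.]])
    return cv2.projectPoints(np.asarray(P,float).reshape(-1,3),ci["rvec"],ci["tvec"],K,None)[0].reshape(-1,2)
def world(p,F):
    F=np.asarray(F,float).reshape(-1,3); c,s=np.cos(p[2]),np.sin(p[2])
    return np.c_[p[0]+c*F[:,0]-s*F[:,1],p[1]+s*F[:,0]+c*F[:,1],F[:,2]]
def fit(obs,p0):  # obs: list of (ci, fixture pts, pixels)
    f=lambda p:np.concatenate([(proj(c,world(p,F))-np.asarray(u)).ravel() for c,F,u in obs])
    r=least_squares(f,p0,loss="soft_l1"); return r.x,r.fun if 0 else f(r.x)
def tool(yaw):  # z down, tool y along fixture +-x
    c,s=np.cos(yaw),np.sin(yaw); x=np.array([c,s,0]);y=np.array([-s,c,0])
    return [np.c_[y,x,[0,0,-1]],np.c_[-y,-x,[0,0,-1]]]
E
python3 - <<'E'
from h import *
ci=robot.camera_info("top")
F=[(.09,-.09,.012),(-.11,-.09,.012),(-.11,.26,.012)]
p,r=fit([(ci,F,[(390,160),(382,218),(275,202)])],[.55,0,0]); print(p,r.round(1))
np.save("p.npy",p)
q0=robot.get_state()["qpos"]
for R in tool(p[2]):
    for xy in [(-.03,-.02,.45),(-.1,0,.064),(.0,.03,.064)]:
        w=world(p,xy)[0]; print(w.round(3),robot.ik(w,R))
E
```

```text
[ 0.62867658 -0.06725182 -0.13271795] [ 0.3 -1.  -0.   0.8 -0.2  0.1]
[ 0.596 -0.083  0.45 ] [ 0.46046335  0.29967229 -0.50413946  1.30997185  0.14308961  1.56744268
 -0.15783162]
[ 0.53  -0.054  0.064] [ 0.45449933  0.52163392 -0.50954893  1.95329091  0.36192471  0.7566213
 -0.39800114]
[ 0.633 -0.038  0.064] [ 0.4121723   0.68460713 -0.55892568  1.69133154  0.44420584  0.89515615
 -0.46102613]
[ 0.596 -0.083  0.45 ] [ 0.81737185  0.43347971 -1.0853277   1.29818366  0.38124306  1.62641247
  2.80432311]
[ 0.53  -0.054  0.064] [-0.74929899  0.77581499  1.08024081  1.99149003 -0.87404712  0.93640611
 -2.47887059]
[ 0.633 -0.038  0.064] [ 0.72592769  0.91976599 -1.08932628  1.68088572  0.89792265  1.12329547
  2.3780954 ]
```

```bash
python3 - <<'E'
from h import *
p=np.load("p.npy"); R=tool(p[2])[0]
robot.move_ptp(world(p,(-.06,0,.40))[0],R); robot.gripper_to(0.0)
ci=robot.camera_info("wrist"); im=robot.grab_frame("wrist")
np.save("ciw.npy",ci,allow_pickle=True)
cv2.imwrite("pics/w1.png",im[:,:,::-1]); print(ci,robot.get_state()["time"])
C=cv2.Rodrigues(ci["rvec"])[0]; print(-C.T@ci["tvec"],robot.get_state()["ee_pos"])
E
```

```text
{'fx': 292.8694903813229, 'fy': 292.8694903813229, 'cx': 321.08414061170004, 'cy': 200.07808226691512, 'rvec': array([-2.84340191,  0.18902439,  0.029536  ]), 'tvec': array([-0.57184068, -0.06484385,  0.56531953])} 3.75
[0.58081743 0.0241431  0.55933968] [ 0.5692041  -0.05929601  0.40000998]
```

View pics/w1.png

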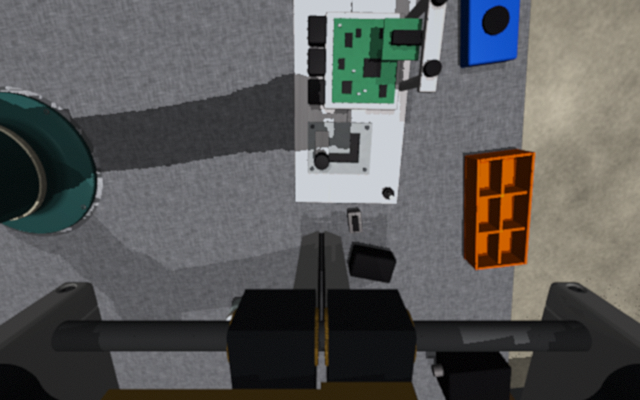

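The wrist view shows the fixture: knob near (321,160), slot L visible, thumbscrew at (388,193) and plug at (354,220). I'll zoom in on it.

```bash
python3 - <<'E'
import cv2
im=cv2.imread("pics/w1.png")[95:225,280:420]
cv2.imwrite("pics/w1c.png",cv2.resize(im,None,fx=4.5,fy=4.5,interpolation=cv2.INTER_CUBIC))
E
```

```text
(no output)
```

View pics/w1c.png

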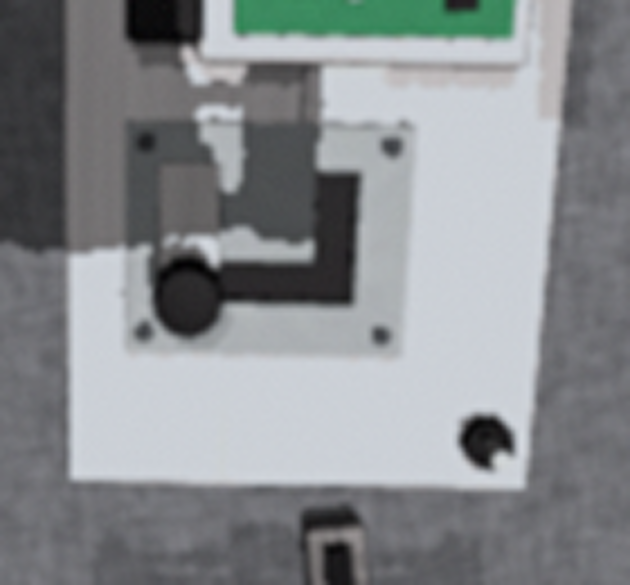

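```bash
python3 - <<'E'
from h import *
ci=np.load("ciw.npy",allow_pickle=True).item(); p0=np.load("p.npy")
full=lambda u:(np.array(u,float)+.5)/4.5-.5+[280,95]
F=np.array([(-85,-30,22),(30,-30,22),(30,63,22),(-85,63,22),(-110,-90,12),(90,-90,12)])/1e3
U=full([(126,353),(401,357),(413,122),(127,120),(70,481),(525,489)])
p,r=fit([(ci,F,U)],p0); print(p,r.round(2)); np.save("p.npy",p)
def cr(P): return (proj(ci,world(p,P))-[280,95]+.5)*4.5-.5
print("slot",cr(np.array([(9,-9,22),(9,45,22)])/1e3).round())
t=np.linspace(0,6.28,80)
for x in (-60,-50,-40):
    for z in(38,78):
        P=np.c_[x+13*np.cos(t),13*np.sin(t),0*t+z]/1e3; c=cr(P); print(x,z,c.min(0).round(),c.max(0).round())
# thumbscrew: backproject head top
for u,z in(((486,438),.013),((330,525),.03)):
    s=least_squares(lambda q:cr((q[0],q[1],z))[0]-u,[0,0]).x; print("obj",s)
E
```

```text
[ 0.62868858 -0.06293834 -0.14708504] [-0.37 -0.23  0.18 -0.25  0.72  0.41 -0.56 -0.1  -0.49  0.32  0.59 -0.04]
slot [[354. 305.]
 [361. 170.]]
-60 38 [153. 253.] [218. 319.]
-60 78 [150. 267.] [221. 338.]
-50 38 [178. 254.] [244. 319.]
-50 78 [177. 268.] [248. 338.]
-40 38 [203. 254.] [269. 320.]
-40 78 [204. 268.] [275. 339.]
obj [ 0.06982791 -0.06711524]
obj [ 0.00266366 -0.10171335]
```

```bash
cat >> h.py <<'E'
def snap(name,crop=None,k=1):
    ci=robot.camera_info("wrist"); im=robot.grab_frame("wrist")
    np.save(f"ci_{name}.npy",ci,allow_pickle=True)
    cv2.imwrite(f"pics/{name}.png",im[:,:,::-1])
def fix(p,w):
    c,s=np.cos(p[2]),np.sin(p[2]); d=np.array(w[:2])-p[:2]
    return np.array([c*d[0]+s*d[1],-s*d[0]+c*d[1],w[2]])
E
python3 - <<'E'
from h import *
p=np.load("p.npy"); R=tool(p[2])[0]
robot.move_ptp(world(p,(-.115,0,.16))[0],R)
robot.move_linear(world(p,(-.115,0,.066))[0],.12)
hit=robot.move_linear(world(p,(-.060,0,.066))[0],.03,threshold=2.5)
s=robot.get_state(); print(hit,fix(p,s["ee_pos"])*1e3,s["force"],s["time"],s["opening"])
snap("w2")
E
```

```text
False [-6.00870859e+01  1.52180512e-02  6.59900121e+01] [-0.61189123 -0.88135132 -0.06245573] 7.6417 0.0004998453313007183
```

View pics/w2.png

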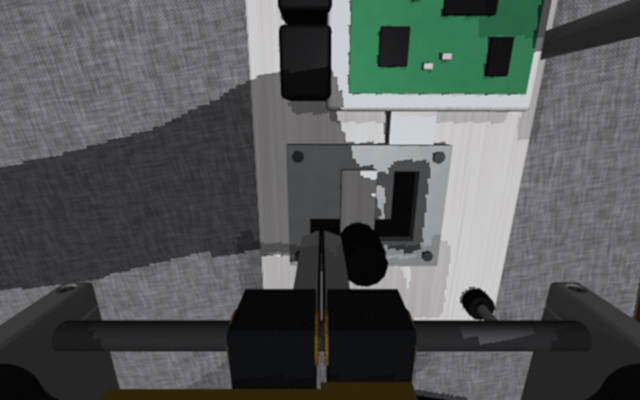

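```bash
cat >> h.py <<'E'
def bp(ci,p,u,z):
    return least_squares(lambda q:(proj(ci,world(p,(q[0],q[1],z)))[0]-u)*1e0,[0,0],x_scale=.01).x*1e3
E
python3 - <<'E'
from h import *
p=np.load("p.npy"); ci=np.load("ci_w2.npy",allow_pickle=True).item()
F=np.array([(-85,63,22),(30,63,22),(30,-30,22),(9,45,22),(9,-9,22)])/1e3
print(proj(ci,world(p,F)).round(1))
for u in((341,190),(376,190),(341,170),(376,170)): print(bp(ci,p,u,.035))
for u in((345,250),(387,265),(366,285)): print("k",bp(ci,p,u,.078))
im=cv2.imread("pics/w2.png")[130:300,280:460]
cv2.imwrite("pics/w2c.png",cv2.resize(im,None,fx=3.5,fy=3.5,interpolation=cv2.INTER_CUBIC))
E
```

```text
[[284.4 144.3]
 [452.2 144.2]
 [436.7 265.4]
 [419.  170.2]
 [412.1 240.6]]
[-46.45367162  34.00618605]
[-22.9489039   34.00878762]
[-46.71783418  47.61560242]
[-23.6818349   47.61622476]
k [-46.54185028  11.01460003]
k [-22.6890477    1.72983854]
k [-33.93878087 -11.1570118 ]
```

View pics/w2c.png

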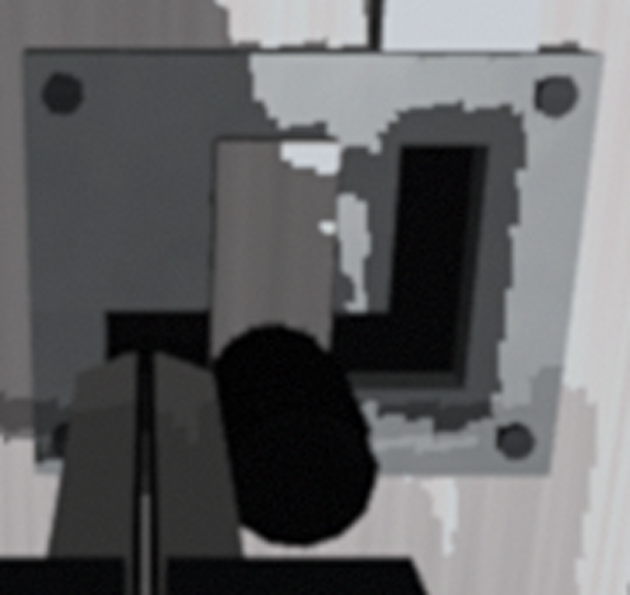

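The finger is pushing cleanly: tongue edges at full-image columns 341.6 and 375.4 put the knob at x≈-35 mm, with the finger offset about 25.3 mm. The slot corner at (412,241) matches the prediction. Next I push to the corner.

```bash
python3 - <<'E'
from h import *
p=np.load("p.npy")
hit=robot.move_linear(world(p,(-.0257,0,.066))[0],.04,threshold=12)
s=robot.get_state(); print(hit,fix(p,s["ee_pos"])*1e3,s["force"],s["time"])
snap("w3"); ci=np.load("ci_w3.npy",allow_pickle=True).item()
print(proj(ci,world(p,np.array([(9,45,22),(9,-9,22),(-12,40,35),(12,40,35),(30,63,22),(-85,63,22)])/1e3)).round(1))
im=cv2.imread("pics/w3.png")[90:290,260:460]
cv2.imwrite("pics/w3c.png",cv2.resize(im,None,fx=3,fy=3,interpolation=cv2.INTER_CUBIC))
E
```

```text
False [-25.75745638   0.10309015  66.00512307] [-0.22557777  0.47155944  0.36230538] 8.7
[[370.1 170.3]
 [366.7 240.7]
 [341.4 181.5]
 [377.4 181.5]
 [402.  144.4]
 [234.4 144.4]]
```

View pics/w3c.png

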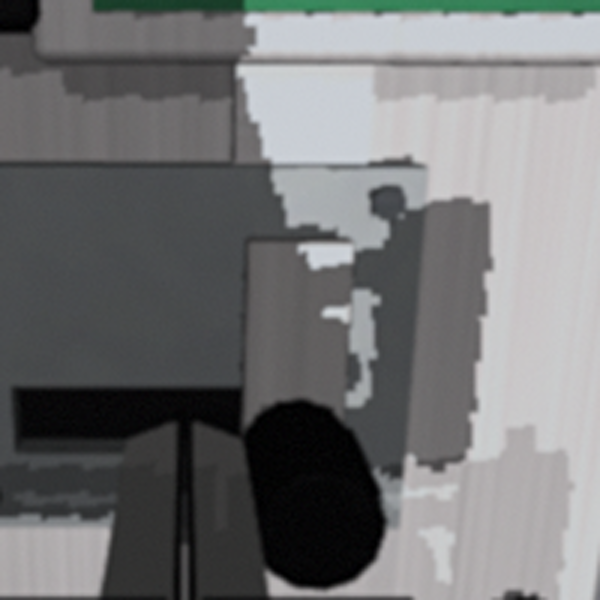

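Tongue edges at full-image columns 342 and 377 (predicted 341.4 and 377.4 for x=0), so the knob is on the corner's centre line. Now I go round to the -y side and push.

```bash
python3 - <<'E'
from h import *
p=np.load("p.npy"); W=lambda x,y,z:world(p,np.array((x,y,z))/1e3)[0]
robot.move_linear(W(-45,0,66),.08)
robot.move_linear(W(-45,0,125),.12)
robot.move_linear(W(0,-50,125),.15)
robot.move_linear(W(0,-50,66),.12)
print(robot.get_state()["force"])
hit=robot.move_linear(W(0,26,66),.03,threshold=9)
s=robot.get_state(); print(hit,fix(p,s["ee_pos"])*1e3,s["force"],s["time"])
snap("w4"); ci=np.load("ci_w4.npy",allow_pickle=True).item()
print(proj(ci,world(p,np.array([(-12,87,35),(12,87,35),(30,63,22),(-85,63,22),(-15,86,26),(15,86,26)])/1e3)).round(1))
E
```

```text
[-0.54812388  0.49510204 -0.23878762]
True [-6.00374862e-02  1.71064731e+01  6.56353293e+01] [-0.36172474 -4.11925194  3.7048201 ] 13.0417
[[301.8 135.5]
 [339.6 135.5]
 [363.6 168.9]
 [199.6 169. ]
 [298.2 135.9]
 [343.3 135.9]]
```

View pics/w4.png

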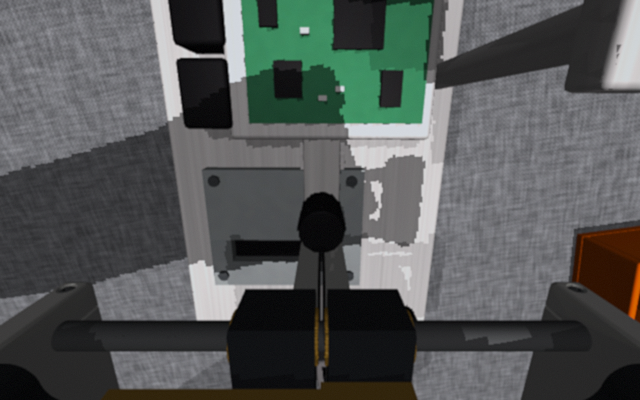

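The knob now sits deep in the short leg, with the tongue reaching row ~138 next to the tray. I'll confirm the end stop with a firmer push, then retreat and check.

```bash
python3 - <<'E'
from h import *
p=np.load("p.npy"); W=lambda x,y,z:world(p,np.array((x,y,z))/1e3)[0]
hit=robot.move_linear(W(0,30,66),.02,threshold=16)
s=robot.get_state(); print(hit,fix(p,s["ee_pos"])*1e3,s["force"],s["time"])
robot.move_linear(W(0,-40,66),.1)
robot.move_linear(W(0,-40,150),.12)
robot.move_linear(W(-20,-20,260),.15)
s=robot.get_state(); print(s["force"],s["time"])
snap("w5"); ci=np.load("ci_w5.npy",allow_pickle=True).item()
im=cv2.imread("pics/w5.png")
u=proj(ci,world(p,(0,.03,.03)))[0].astype(int); x0,y0=max(u[0]-90,0),max(u[1]-90,0); print(x0,y0)
cr=lambda P:((proj(ci,world(p,np.array(P)/1e3))-[x0,y0]+.5)*3.3-.5).round(1)
print("gate",cr([(30,63,22),(30,-30,22)]),"tongue@39",cr([(-12,87,35),(12,87,35)]),"ear/tray",cr([(0,86,26)]))
t=np.linspace(0,6.28,80)
for y in(35,37,39):
    c=cr(np.c_[13*np.cos(t),y+13*np.sin(t),0*t+78]); print(y,c.min(0),c.max(0),"tongue end",cr([(0,y+48,35)]))
cv2.imwrite("pics/w5c.png",cv2.resize(im[y0:y0+180,x0:x0+180],None,fx=3.3,fy=3.3,interpolation=cv2.INTER_CUBIC))
E
```

```text
True [ 0.07532789 17.87658858 65.43840359] [-1.77602646 -8.44890238  7.32307181] 13.475
[-0.10613128 -0.16996622 -0.05037115] 15.975
247 48
gate [[375.6 210.3]
 [367.6 441.7]] tongue@39 [[269.2 143.5]
 [333.8 143.2]] ear/tray [[300.3 147.6]]
35 [268.1 257.3] [343.4 334.1] tongue end [[301.3 154.7]]
37 [268.1 251.3] [343.6 328.3] tongue end [[301.4 149. ]]
39 [268.1 245.2] [343.7 322.5] tongue end [[301.5 143.3]]
```

View pics/w5c.png

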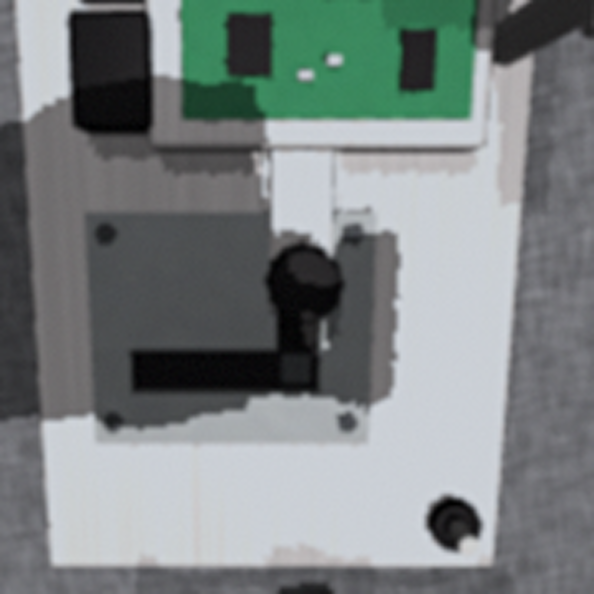

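```bash
python3 -c "
from rig import robot
robot.sign_off(); print(robot.get_state()['time'])"
```

```text
the job is handed in; nothing more can be done
the job is handed in; nothing more can be done
```

The control unit is clamped and the job is handed in. With the fingers shut, I pushed the knob along the long leg to the corner from its -x side. I then pushed it along the short leg from its -y side until the push force rose by more than 16 N at the end stop.

- **Position:** the last picture puts the knob at x≈0, y≈39 mm, the end of the short leg. The tongue lies over the ear, up to the tray.
- **Corner:** before the turn, the knob was on the corner's centre line to within about 0.5 mm.
- **Hand and time:** the hand ended clear, with the TCP 260 mm above the bench and about zero force on the tool, at 16 s of the allowed 40 s.
- **Loose things:** the thumbscrew still stands on the plate beyond the knob. I did not measure any of the loose things again, but the fingers never came near them.
- **Disagreements:**
  - The first contact push never reached its 2.5 N threshold, so it carried the knob about 24 mm further along the slot than the first touch. That did no harm.
  - The first stop on the short leg came about 0.8 mm before the final one, so I pushed again more firmly. I put the difference down to give in the arm, but did not check that separately.

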